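# Free the winch pawl and back the drum onto its stop

### The arm

A 6-joint arm with a two-finger parallel gripper is mounted at the origin on the work surface. World frame = base frame: x ahead of the robot, y to its left, z up, the work surface at z = 0. Lengths are in m, angles in rad, forces in N, time in s.
With the tool pointing down it reaches from about 0.325 to 1 m from the base axis. Payload 5.1 kg.
Tool frame: the origin (TCP) lies at the centre of the arm's flange, where the gripper is bolted on; the fingertips stand 173 mm ahead of it and the grasp point (between the pads) lies 155 mm ahead of it (arm.tcp_to_tips is the distance from the TCP to the fingertips, in m); z points along the fingers, y is the line along which they close (so a half turn about z gives the same grasp; the last joint's range is limited). The gripper opens to 85 mm and grips with 20 to 120 N. Pads are 22 mm wide; open, the fingers measure 114 mm over their backs; the gripper's body (76 mm by 85 mm) begins 54 mm behind the grasp point. The pads swing forward as they close: fully open they stand 13 mm farther back than shut.
Start: joints at [1.038, 0.124, 1.65, -0, 1.367, -0.083], TCP at [0.283, 0.585, 0.405] pointing down, gripper open.
Joint ranges: [-2.61, 2.61], [-1.02, 2.33], [0.03, 2.71], [-1.35, 4.49], [0.32, 2.68], [-2.91, 2.91]. Speed limits (rad/s): [2.57, 2.57, 3.14, 3.14, 3.14, 3.14].

### API

Orientations are given as [roll, pitch, yaw] about the fixed x, y, z axes, in that order (R = Rz(yaw) Ry(pitch) Rx(roll)).
In Python, from plant import arm, eyes, cut_out, pinpoint gives the robot as it stands.
- The arm moves only by the tool apply_moves, never from a script. Its arguments are lists of equal length, an entry for each row: "gripper": the closure, from -1 (fully open) to 1 (shut); "dp": the shift along the tool's x, y, z in cm, a list of three; "twist": the turn about the tool's z in rad. In form: {"gripper": [gripper, ...], "dp": [[x, y, z], ...], "twist": [twist, ...]}. A call has 1 to 5 rows; each row is the pose to reach, as a shift and turn from the pose commanded when the call began, along the tool's axes at that moment; what a row does not reach only later rows make up. A row lasts 1/8 s, in which the tool goes at most 62.5 mm and 10.7 degrees, less where a joint would pass 70% of its speed; a pose out of reach is approached as far as the arm can. A call with a gripper value outside its range is refused whole. The fingers move at their own pace and stop on an object; "grip_force" is the grip in N (left out, the last holds). Time passes only in rows, so rows that repeat a pose let the fingers close. It gives the time, the measured TCP pose, the force, the opening and the grip force at its end, in the units of the state.
- arm.read_state(): the state, without advancing time (a new reading comes with each control period).
- eyes.snapshot(name): name is "scene" or "top" or "wrist"; returns the picture (400x640x3 uint8, red, green, blue); there is no depth.
- eyes.camera_model(name): a dict with "K" (3x3 intrinsics, pixels), "R" (3x3) and "t" (3): a world point X has camera coordinates R X + t. Camera axes: x right, y down, z forward; pixel columns grow to the right and rows downward; lengths in m; the calibration is good to about 2 mm. A picture is of the moment at which its call begins: read the wrist's pose just before it. camera_model takes no time and is no camera call; for the wrist camera it gives the pose at the moment of the call.
- arm.finish_job(): hands the job in; it is judged then, once.
Trained networks look in the newest picture that a camera, given by its name, has taken for a name from the list of things; names that differ only in an ending like _2 or _b are one class to them, and where a whole thing is asked for, a point or a joint stands for the part that bears it (a point fixed in the world has none). Each returns a list of dicts, best first, with "confidence" (0 to 1); they miss things now and then, are a little off and sometimes report something else, mostly with a low value. They report only what shows in the picture. A call takes as long as a camera call.
- cut_out(name, camera): "region" (400x640 bool, what is visible of it).
- pinpoint(name, camera): "centre" ([x, y, z] in m, in world coordinates, good to about 4 mm: a listed point, or the origin of a listed thing).
The state is a dict: "time": time; "joint_positions": joint angles; "joint_velocities": joint speeds; "joint_efforts": joint torques, N m; "ee_pos": TCP position; "tcp_rot": TCP orientation; "wrist_force": force on the tool from outside, world axes, zero at the start; "ft_torque": the same for the moment, N m; "width": finger opening in m; "grip_force": force on a finger pad.
Only numpy, scipy, OpenCV 4.12 (cv2) and the standard library are available. Lean on these libraries where they do the work, as an engineer would, in place of code of your own. Each camera call takes 0.05 s, during which the arm holds its last target. There are 200 camera calls.

### The job

The hand winch on the bench is locked, its drum leaning back on the pawl. Ease the crank forward by less than one tooth so that the pawl comes free, flip the red pawl right over to its parked side, then crank the drum backward until its yellow lug bears on the rubber-topped stop stud with a firm push of about 10 to 15 N, and leave it resting there. Never force the pawl or the stud (nothing near 25 N), and leave the other tools where they are.

Things in the scene. Friction and masses are not known exactly. Their poses are not given: they have to be found in the camera images.
- winch: Hand winch with a blue frame, bolted to the bench. Origin: centre of the base plate's underside, on the bench; z up. In its frame the drum axle runs along y through (0, 0, 115 mm); the crank stands on the +y side, the ratchet wheel and red pawl on the -y side. The frame is 200 x 116 mm at the base, with side plates up to 133 mm and an ear up to 185 mm at the pawl pivot. BACKWARD turning carries the top of the drum and crank towards the winch's +x; FORWARD towards its -x.
- handle: Black crank handle, a free-spinning sleeve 26 mm in diameter and 80 mm long lying along the winch's y; origin at its centre, 120 mm to +y of the winch's middle and 100 mm from the drum axle. At the start it stands about 46 degrees forward (to the winch's -x) of straight above the axle. The dark crank arm is in the plane 66 mm to +y of the winch's middle.
- drum (a joint): Turn of drum, crank and ratchet wheel together, rad; grows BACKWARD, near 0 at the start. Turning it slowly takes 4 to 9 N at the handle: friction of about 0.7 N m, which also holds the drum where it is left, less or more the crank's own weight.
- ratchet: Dark steel ratchet wheel with 12 hooked teeth (30 degrees apart, tips at radius 56 mm), fixed to the drum; origin on the axle in the winch's middle; the wheel itself lies 52 to 64 mm to -y.
- pawl_tip: Hooked end of the red pawl. It sits under the overhanging face of a tooth, so it comes out freely only after the drum is eased forward by 0.16 to 0.35 rad; beyond 0.5 rad it is about to fall into the next tooth. Pulled up sooner it jams. Origin on the pawl's pivot: (62, -58, 169) mm in the winch frame.
- pawl (a joint): Swing of the pawl about its pivot (axis along the winch's y), rad: 0 lying in the teeth, about 1.6 standing up, 2.4 flipped right over and resting on its stop on the +x side, where its own weight keeps it. It moves freely.
- pawl_grip: Orange grip of the pawl, a free-spinning sleeve 14 mm in diameter and 46 mm long lying along the winch's y; origin at its centre, 43 mm from the pivot axis and 37 mm to -y of the pawl; with the pawl in the teeth it is 42 mm to -x of the pivot and 10 mm above it.
- lug: Yellow lug on the middle of the drum, 12 mm thick, 30 mm wide, reaching out to 64 mm from the axle; origin on the axle, own z axis points out along the lug. About straight up at the start; turning back brings it down on the stud's rubber buffer, which it meets 56 mm from the axle: a push P at the handle beyond the free turning force puts about 1.8 P on the stud. The buffer yields about 1 mm per 10 N.
- stop_stand: Stand of the drum stop, on the winch base under the +x side of the drum (origin on the bench at (56, 0, 0) mm in the winch frame). A brass stud 13 mm in diameter with a black rubber buffer on top (18 mm in diameter) stands up in it; how far it is screwed up differs, its top being 103 to 115 mm above the bench and not measured, so the lug meets it at a drum turn of about 1.5 to 1.75 rad: feel for it.
- screwdriver: Bystander, to be left alone: orange-handled screwdriver lying by the winch; origin at its underside.
- wrench: Bystander, to be left alone: steel spanner lying beside the winch; origin at its underside.
- shackle: Bystander, to be left alone: small steel bow shackle lying beside the winch; origin at its underside.
- drill: Bystander, to be left alone: blue and black cordless drill standing on its battery, 200 mm tall; origin at its underside.
- bit_stand: Bystander, to be left alone: blue stand of brass-coloured drill bits, 100 mm tall; origin at its underside.
- tape_measure: Bystander, to be left alone: yellow tape measure, 68 mm tall; origin at its underside.
- oil_can: Bystander, to be left alone: red can, 130 mm tall; origin at its underside.
- socket_tray: Bystander, to be left alone: blue tray of sockets, 30 mm tall; origin at its underside.

How it is judged:
By the outcome, as a careful person would: the job done as asked, in the order asked, and still so for the second after the job is handed in, with the robot touching nothing.
It also fails if it takes over 72 s, if anything falls off the work surface, if the arm or the gripper's body presses on something with over 40 N, if the wrist force passes 120 N, or if a joint passes its speed limit or range.

## Working session

There is one attempt and no reset: what is moved stays moved. The work goes in short steps, Python scripts to look and compute and a tool call to move; the robot and the scene stay as the last step left them, time stands still between calls to the robot, and variables do not carry over. Pictures are saved under pics/ and viewed, at most 10 in all, crops included, and the job is handed in when it is done.

Besides the shell and the picture viewer there is one more tool, called after "Request:" by a JSON object that holds its "fn" and its "kwargs". apply_moves: Moves the arm, as the interface text tells. Its arguments: {"type":"object","properties":{"gripper":{"type":"array","items":{"type":"number"}},"dp":{"type":"array","items":{"type":"array","items":{"type":"number"}}},"twist":{"type":"array","items":{"type":"number"}},"grip_force":{"type":"number"}},"required":["gripper","dp","twist"]}

```bash
ls; mkdir -p pics
cat > h.py <<'E'
import numpy as np, cv2
from plant import arm, eyes, cut_out, pinpoint
def save(n,f):
    im=eyes.snapshot(n); cv2.imwrite('pics/'+f,im[:,:,::-1]); return im
E
python3 - <<'E'
from h import *
s=arm.read_state(); print({k:np.round(v,3) for k,v in s.items()})
a=save('scene','s0.png'); b=save('top','t0.png')
for n in ['winch','handle','pawl_grip','pawl_tip','stop_stand','lug','ratchet']:
    for c in ['scene','top']:
        r=pinpoint(n,c)
        print(n,c,[(np.round(d['centre'],4),round(d['confidence'],2)) for d in r[:2]])
for n in ['screwdriver','drill','bit_stand','tape_measure','oil_can','socket_tray','shackle','wrench']:
    r=pinpoint(n,'top'); print(n,[(np.round(d['centre'],3),round(d['confidence'],2)) for d in r[:1]])
cv2.imwrite('pics/both.png',cv2.resize(np.vstack([a,b])[:,:,::-1],(480,600)))
E
```

```text
pics
{'time': np.float64(0.0), 'joint_positions': array([ 1.038,  0.125,  1.652, -0.   ,  1.367, -0.083]), 'joint_velocities': array([ 0.   ,  0.   ,  0.001,  0.   , -0.   , -0.001]), 'joint_efforts': array([ 1.0000e-03, -4.2362e+01, -3.6545e+01, -0.0000e+00,  7.0000e-03,
       -0.0000e+00]), 'ee_pos': array([0.283, 0.585, 0.403]), 'tcp_rot': array([-3.14 , -0.   ,  2.692]), 'wrist_force': array([-0.638,  0.209, -0.286]), 'ft_torque': array([ 0.008,  0.073, -0.016]), 'grip_force': np.float64(0.0), 'width': np.float64(0.086)}
winch scene [(array([ 0.5557,  0.0601, -0.0007]), 0.64)]
winch top [(array([ 0.5483,  0.0594, -0.0006]), 0.58)]
handle scene [(array([0.4852, 0.1824, 0.1839]), 0.5)]
handle top [(array([0.4896, 0.1802, 0.1823]), 0.6), (array([0.3844, 0.0159, 0.0045]), 0.35)]
pawl_grip scene [(array([ 0.5643, -0.0414,  0.1782]), 0.66)]
pawl_grip top [(array([5.484e-01, 5.970e-02, 3.000e-04]), 0.72), (array([ 0.5646, -0.0355,  0.1751]), 0.48)]
pawl_tip scene []
pawl_tip top []
stop_stand scene [(array([0.6094, 0.0549, 0.0059]), 0.7)]
stop_stand top [(array([6.10e-01, 5.22e-02, 3.00e-04]), 0.45)]
lug scene [(array([0.5532, 0.0541, 0.1166]), 0.5)]
lug top [(array([0.5539, 0.0596, 0.113 ]), 0.61)]
ratchet scene []
ratchet top []
screwdriver [(array([0.384, 0.015, 0.002]), 0.61)]
drill [(array([ 0.499, -0.436,  0.002]), 0.73)]
bit_stand [(array([ 0.782,  0.187, -0.002]), 0.63)]
tape_measure [(array([ 0.491,  0.397, -0.   ]), 0.64)]
oil_can [(array([ 0.784, -0.005,  0.002]), 0.82)]
socket_tray [(array([ 0.76 , -0.202, -0.003]), 0.71)]
shackle [(array([ 0.511, -0.068,  0.002]), 0.65)]
wrench [(array([ 0.582,  0.226, -0.001]), 0.69)]
```

View pics/both.png

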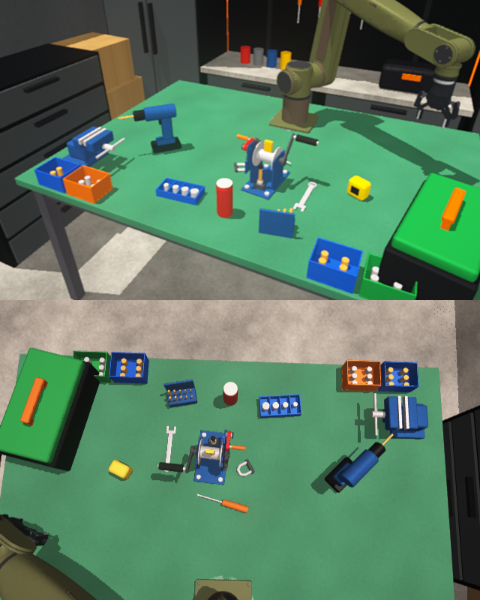

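Run:
```python
from h import *
from scipy.optimize import least_squares
# fit winch pose x,y,yaw from points
L=[((0,0),(.5557,.0601)),((0,0),(.5483,.0594)),((-.072,.120),(.4852,.1824)),((-.072,.120),(.4896,.1802)),((.020,-.095),(.5643,-.0414)),((.020,-.095),(.5646,-.0355)),((.056,0),(.6094,.0549)),((.056,0),(.610,.0522)),((0,0),(.5532,.0541)),((0,0),(.5539,.0596))]
def f(p):
    c,s=np.cos(p[2]),np.sin(p[2])
    return np.ravel([[c*a[0]-s*a[1]+p[0]-b[0],s*a[0]+c*a[1]+p[1]-b[1]] for a,b in L])
r=least_squares(f,[.55,.06,0]);print(r.x,np.round(r.fun.reshape(-1,2)*1e3,1))
```

```text
[ 0.55229338  0.05766333 -0.06571646] [[-3.4 -2.4]
 [ 4.  -1.7]
 [ 3.1 -0.3]
 [-1.3  1.9]
 [ 1.7  3. ]
 [ 1.4 -2.9]
 [-1.2 -0.9]
 [-1.8  1.8]
 [-0.9  3.6]
 [-1.6 -1.9]]
```

The scene shows the winch mid-bench, with the handle on the left in the top view (~(172,467)), the orange pawl grip on the right (~(238,447)) and the shackle lying near it. The network points fit one winch pose, (0.552, 0.058) with yaw -0.066, to within 4 mm. I'll move above the handle next.

Request:
{"fn": "apply_moves", "kwargs": {"gripper": [-0.3,-0.3,-0.3,-0.3,-0.3], "dp": [[-36,-27.2,-1.7],[-36,-27.2,-1.7],[-36,-27.2,-1.7],[-36,-27.2,-1.7],[-36,-27.2,-1.7]], "twist": [1.187,1.187,1.187,1.187,1.187], "grip_force": 30}}

```text
time: 1.82
ee_pos: [0.4256, 0.3056, 0.4169]
tcp_rot: [3.141, -0.0, 1.749]
wrist_force: [1.5, -0.4, -0.5]
width: 0.0553
grip_force: 0.0
```

```bash
cat >> h.py <<'E'
W=np.array([.5523,.0577]); Y=-.0657
Rw=np.array([[np.cos(Y),-np.sin(Y)],[np.sin(Y),np.cos(Y)]])
def world(x,y): return W+Rw@[x,y]
def go(x,y,z):
    """grasp-point target in winch frame (m) -> dp cm, twist"""
    s=arm.read_state(); p=s['ee_pos']; yaw=s['tcp_rot'][2]
    d=np.r_[world(x,y),z+.155]-p
    tx=np.array([np.cos(yaw),np.sin(yaw)]); ty=np.array([np.sin(yaw),-np.cos(yaw)])
    print('dp',np.round([100*d[:2]@tx,100*d[:2]@ty,-100*d[2]],2),'twist',round(yaw-(Y+np.pi/2),3))
def st():
    s=arm.read_state(); g=Rw.T@(s['ee_pos'][:2]-W); f=Rw.T@s['wrist_force'][:2]
    print('t',round(s['time'],2),'grasp winch mm',np.round(1e3*np.r_[g,s['ee_pos'][2]-.155],1),'F',np.round(np.r_[f,s['wrist_force'][2]],1),'rot',np.round(s['tcp_rot'],3),'w',round(s['width'],4),'gf',round(s['grip_force'],1))
E
python3 -c "
from h import *
st();go(-.072,.122,.26)"
```

```text
t 1.82 grasp winch mm [-142.7  239.1  261.9] F [ 1.5 -0.3 -0.5] rot [ 3.141 -0.     1.749] w 0.0553 gf 0.0
dp [-13.07   4.04   0.19] twist 0.243
```

Request:
{"fn": "apply_moves", "kwargs": {"gripper": [-0.3,-0.3,-0.3,-0.3], "dp": [[-13.1,4.0,0.2],[-13.1,4.0,0.2],[-13.1,4.0,0.2],[-13.1,4.0,0.2]], "twist": [0.24,0.24,0.24,0.24]}}

```text
time: 2.33
ee_pos: [0.4886, 0.1856, 0.4145]
tcp_rot: [-3.141, -0.0, 1.513]
wrist_force: [0.3, 0.2, 0.3]
width: 0.0553
grip_force: 0.0
```

```bash
python3 -c "
from h import *
st();go(-.072,.122,.1845)
a=save('wrist','w1.png')
for n in ['handle','wrench','pawl_grip']:
    print(n,[(np.round(d['centre'],4),np.round(Rw.T@(np.array(d['centre'][:2])-W),4),round(d['confidence'],2)) for d in pinpoint(n,'wrist')[:2]])
"
```

```text
t 2.33 grasp winch mm [-72.  123.4 259.5] F [0.2 0.3 0.3] rot [-3.141 -0.     1.513] w 0.0553 gf 0.0
dp [-0.14 -0.    7.5 ] twist 0.008
handle [(array([0.4887, 0.1876, 0.1843]), array([-0.072 ,  0.1254]), 0.94), (array([0.555 , 0.0593, 0.0012]), array([0.0026, 0.0018]), 0.29)]
wrench [(array([ 0.5799,  0.2289, -0.0006]), array([0.0163, 0.1726]), 0.97), (array([0.4917, 0.1915, 0.1816]), array([-0.0693,  0.1295]), 0.36)]
pawl_grip [(array([ 0.5519,  0.0586, -0.0009]), array([-0.0005,  0.0009]), 0.4)]
```

View pics/w1.png

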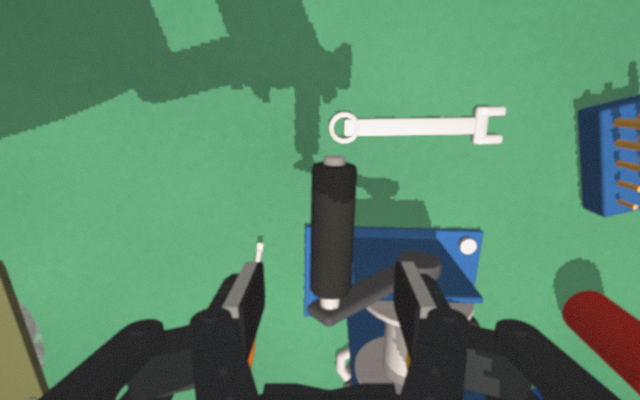

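The wrist view shows the handle (~(333,230)) centred between the open fingers, agreeing with the estimate. I'll descend and grip.

Request:
{"fn": "apply_moves", "kwargs": {"gripper": [-0.3,-0.3,-0.3,1,1], "dp": [[-0.1,0,5],[-0.1,0,7.5],[-0.1,0,7.5],[-0.1,0,7.5],[-0.1,0,7.5]], "twist": [0.008,0.008,0.008,0.008,0.008], "grip_force": 25}}

```text
time: 3.15
ee_pos: [0.4891, 0.1855, 0.3416]
tcp_rot: [3.137, -0.002, 1.507]
wrist_force: [2.5, 1.5, 0.5]
width: 0.0248
grip_force: 26.3
```

Request:
{"fn": "apply_moves", "kwargs": {"gripper": [1,1], "dp": [[0,0,0],[0,0,0]], "twist": [0,0]}}

```text
time: 3.4
ee_pos: [0.4891, 0.1854, 0.3415]
tcp_rot: [3.137, -0.002, 1.506]
wrist_force: [3.5, 3.3, 3.4]
width: 0.0251
grip_force: 26.5
```

```bash
python3 -c "
from h import *
st()"
```

```text
t 3.4 grasp winch mm [-71.4 123.2 186.5] F [3.2 3.5 3.4] rot [ 3.137e+00 -2.000e-03  1.506e+00] w 0.0251 gf 26.5
```

Request:
{"fn": "apply_moves", "kwargs": {"gripper": [1,1,1,1,1], "dp": [[0,-0.4,0.45],[0,-0.78,0.93],[0,-1.13,1.42],[0,-1.45,1.9],[0,-1.45,1.9]], "twist": [0,0,0,0,0]}}

```text
time: 4.03
ee_pos: [0.4748, 0.1864, 0.3221]
tcp_rot: [3.136, -0.003, 1.506]
wrist_force: [6.7, 4.9, 1.1]
width: 0.025
grip_force: 26.3
```

```bash
python3 -c "
from h import *
st()"
```

```text
t 4.03 grasp winch mm [-85.8 123.3 167.1] F [6.4 5.4 1.1] rot [ 3.136e+00 -3.000e-03  1.506e+00] w 0.025 gf 26.3
```

Request:
{"fn": "apply_moves", "kwargs": {"gripper": [-0.3,-0.3,-0.3,-0.3,-0.3], "dp": [[0,0,0],[0,0,0],[0,0,-5],[0,0,-9.5],[-5,3,-9.5]], "twist": [0,0,0,0,0]}}

```text
time: 4.65
ee_pos: [0.5006, 0.1356, 0.4204]
tcp_rot: [3.134, -0.002, 1.512]
wrist_force: [1.2, -0.3, -0.5]
width: 0.0555
grip_force: 0.0
```

```bash
python3 -c "
from h import *
st();go(.020,-.098,.25)
save('top','t1.png'); print([(np.round(np.r_[Rw.T@(np.array(d['centre'][:2])-W),d['centre'][2]],4),round(d['confidence'],2)) for d in pinpoint('handle','top')[:2]])"
```

```text
t 4.65 grasp winch mm [-56.7  74.4 265.4] F [ 1.2 -0.3 -0.5] rot [ 3.134e+00 -2.000e-03  1.512e+00] w 0.0555 gf 0.0
dp [-17.29   7.54   1.54] twist 0.007
[(array([-0.0845,  0.1199,  0.1635]), 0.72), (array([-0.0217, -0.4949,  0.0007]), 0.28)]
```

Request:
{"fn": "apply_moves", "kwargs": {"gripper": [-0.4,-0.4,-0.4,-0.4,-0.4], "dp": [[-17.3,7.5,0],[-17.3,7.5,0],[-17.3,7.5,0.5],[-17.3,7.5,1.0],[-17.3,7.5,1.0]], "twist": [0.01,0.01,0.01,0.01,0.01]}}

```text
time: 5.38
ee_pos: [0.5638, -0.0433, 0.4038]
tcp_rot: [-3.138, -0.001, 1.496]
wrist_force: [-0.5, 0.1, 1.2]
width: 0.0597
grip_force: 0.0
```

```bash
python3 -c "
from h import *
st();go(.020,-.098,.182)
a=save('wrist','w2.png')
for n in ['pawl_grip','pawl_tip','shackle']:
    print(n,[(np.round(np.r_[Rw.T@(np.array(d['centre'][:2])-W),d['centre'][2]],4),round(d['confidence'],2)) for d in pinpoint(n,'wrist')[:2]])
"
```

```text
t 5.38 grasp winch mm [  18.1 -100.   248.8] F [-0.5  0.1  1.2] rot [-3.138e+00 -1.000e-03  1.496e+00] w 0.0597 gf 0.0
dp [0.2  0.19 6.68] twist -0.01
pawl_grip [(array([ 0.0189, -0.0929,  0.1813]), 0.73)]
pawl_tip []
shackle [(array([-0.0404, -0.1314, -0.0022]), 0.89)]
```

View pics/w2.png

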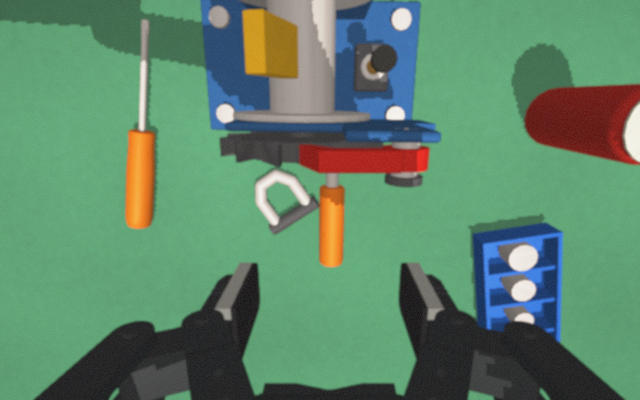

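The orange grip (~(331,225)) is centred between the fingers. The shackle and pivot knob are clear of them.

Request:
{"fn": "apply_moves", "kwargs": {"gripper": [0.2,0.2,0.2,0.4,0.4], "dp": [[0,0.1,3],[0,0.1,6.7],[0,0.1,6.7],[0,0.1,6.7],[0,0.1,6.7]], "twist": [0,-0.01,-0.01,-0.01,-0.01], "grip_force": 20}}

```text
time: 6.2
ee_pos: [0.5659, -0.0433, 0.3409]
tcp_rot: [3.138, 0.0, 1.507]
wrist_force: [-0.5, -0.3, 0.4]
width: 0.0258
grip_force: 0.0
```

Request:
{"fn": "apply_moves", "kwargs": {"gripper": [1,1,1], "dp": [[0,0,0],[0,0,0],[0,0,0]], "twist": [0,0,0]}}

```text
time: 6.58
ee_pos: [0.5648, -0.0436, 0.3385]
tcp_rot: [-3.139, 0.0, 1.506]
wrist_force: [-5.4, 1.0, 1.2]
width: 0.0135
grip_force: 21.6
```

```bash
python3 -c "
from h import *
st()"
```

```text
t 6.58 grasp winch mm [  19.1 -100.2  183.5] F [-5.4  0.7  1.2] rot [-3.139  0.     1.506] w 0.0135 gf 21.6
```

Request:
{"fn": "apply_moves", "kwargs": {"gripper": [1,1,1,1], "dp": [[0,-0.02,-0.4],[0,0.15,-0.8],[0,0.37,-1.2],[0,0.62,-1.55]], "twist": [0,0,0,0]}}

```text
time: 7.08
ee_pos: [0.5721, -0.044, 0.3542]
tcp_rot: [3.139, 0.0, 1.506]
wrist_force: [6.3, -1.9, -6.0]
width: 0.0131
grip_force: 21.3
```

```bash
python3 -c "
from h import *
st()"
```

```text
t 7.08 grasp winch mm [  26.5 -100.2  199.2] F [ 6.5 -1.5 -6. ] rot [3.139 0.    1.506] w 0.0131 gf 21.3
```

Request:
{"fn": "apply_moves", "kwargs": {"gripper": [1,1,1,1,1], "dp": [[0,0.38,-0.22],[0,0.68,-0.54],[0,1.02,-0.81],[0,1.38,-1.05],[0,1.75,-1.2]], "twist": [0,0,0,0,0]}}

```text
time: 7.7
ee_pos: [0.5891, -0.0453, 0.3659]
tcp_rot: [-3.141, 0.001, 1.506]
wrist_force: [-0.4, -3.8, -3.0]
width: 0.0135
grip_force: 21.4
```

```bash
python3 -c "
from h import *
st()"
```

```text
t 7.7 grasp winch mm [  43.4 -100.3  210.9] F [-0.2 -3.8 -3. ] rot [-3.141e+00  1.000e-03  1.506e+00] w 0.0135 gf 21.4
```

Request:
{"fn": "apply_moves", "kwargs": {"gripper": [1,1,1,1,1], "dp": [[0,0.85,-0.25],[0,1.7,-0.37],[0,2.55,-0.3],[0,3.4,-0.1],[0,3.8,0.08]], "twist": [0,0,0,0,0]}}

```text
time: 8.32
ee_pos: [0.627, -0.0482, 0.3638]
tcp_rot: [-3.138, 0.002, 1.506]
wrist_force: [-3.5, -7.1, -3.9]
width: 0.0136
grip_force: 21.1
```

```bash
python3 -c "
from h import *
st()"
```

```text
t 8.32 grasp winch mm [  81.5 -100.8  208.8] F [-3.  -7.3 -3.9] rot [-3.138e+00  2.000e-03  1.506e+00] w 0.0136 gf 21.1
```

Request:
{"fn": "apply_moves", "kwargs": {"gripper": [1,1,1,1,1], "dp": [[0.04,0.4,0.2],[0.05,0.75,0.48],[0.05,1.05,0.75],[0.05,1.35,1.05],[0.05,1.5,1.25]], "twist": [0,0,0,0,0]}}

```text
time: 8.95
ee_pos: [0.6414, -0.0492, 0.3511]
tcp_rot: [-3.136, 0.003, 1.506]
wrist_force: [-3.9, -8.6, -3.5]
width: 0.0132
grip_force: 21.1
```

```bash
python3 -c "
from h import *
st()"
```

```text
t 8.95 grasp winch mm [  96.  -100.8  196.1] F [-3.3 -8.9 -3.5] rot [-3.136e+00  3.000e-03  1.506e+00] w 0.0132 gf 21.1
```

Request:
{"fn": "apply_moves", "kwargs": {"gripper": [0.2,0.2,0.2,0.2,0.2], "dp": [[0,0,0],[0,0,0],[0,0,-4],[0,0,-9],[0,-2,-9]], "twist": [0,0,0,0,0]}}

```text
time: 9.57
ee_pos: [0.6231, -0.0461, 0.4501]
tcp_rot: [3.13, 0.0, 1.507]
wrist_force: [-0.3, 0.0, -0.7]
width: 0.034
grip_force: 0.0
```

```bash
python3 -c "
from h import *
st();go(-.0845,.122,.255)
a=save('wrist','w3.png'); b=save('top','t3.png')
for c in ['wrist','top']:
  for n in ['pawl_grip','handle']:
    print(n,c,[(np.round(np.r_[Rw.T@(np.array(d['centre'][:2])-W),d['centre'][2]],4),round(d['confidence'],2)) for d in pinpoint(n,c)[:2]])
"
```

```text
t 9.57 grasp winch mm [ 77.5 -99.  295.1] F [-0.3  0.  -0.7] rot [3.13  0.    1.507] w 0.034 gf 0.0
dp [ 22.13 -16.15   4.01] twist 0.002
pawl_grip wrist [(array([ 0.0948, -0.0928,  0.1903]), 0.63)]
handle wrist []
pawl_grip top [(array([0.015 , 0.1731, 0.0012]), 0.64)]
handle top [(array([-0.0832,  0.1213,  0.1666]), 0.73)]
```

View pics/w3.png

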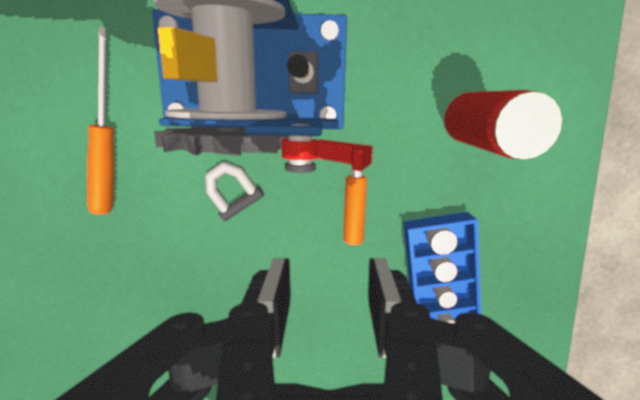

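The pawl now lies on its +x side, with the grip at ~(355,210) measuring (95, -93, 190) mm. That matches the parked position. I'll return to the handle.

Request:
{"fn": "apply_moves", "kwargs": {"gripper": [-0.3,-0.3,-0.3,-0.3,-0.3], "dp": [[22.2,-16.2,0],[22.2,-16.2,1],[22.2,-16.2,2],[22.2,-16.2,4],[22.2,-16.2,4]], "twist": [0,0,0,0,0]}}

```text
time: 10.5
ee_pos: [0.4729, 0.1874, 0.4008]
tcp_rot: [-3.139, 0.0, 1.509]
wrist_force: [-1.0, 0.3, 0.8]
width: 0.0557
grip_force: 0.0
```

```bash
python3 -c "
from h import *
st();go(-.0855,.122,.166)"
```

```text
t 10.5 grasp winch mm [-87.7 124.2 245.8] F [-1.   0.3  0.8] rot [-3.139  0.     1.509] w 0.0557 gf 0.0
dp [-0.22  0.22  7.98] twist 0.004
```

Request:
{"fn": "apply_moves", "kwargs": {"gripper": [-0.3,-0.3,-0.3,1,1], "dp": [[0,0.1,5],[0,0.1,8],[0,0.1,8],[0,0.1,8],[0,0.1,8]], "twist": [0,0,0,0,0], "grip_force": 25}}

```text
time: 11.12
ee_pos: [0.4758, 0.1855, 0.3246]
tcp_rot: [-3.141, -0.001, 1.506]
wrist_force: [-2.5, 0.5, 0.9]
width: 0.0251
grip_force: 24.8
```

Request:
{"fn": "apply_moves", "kwargs": {"gripper": [1,1], "dp": [[0,0,0],[0,0,0]], "twist": [0,0]}}

```text
time: 11.38
ee_pos: [0.4757, 0.1854, 0.3245]
tcp_rot: [3.141, -0.001, 1.506]
wrist_force: [-4.9, 0.3, 4.3]
width: 0.0249
grip_force: 25.0
```

```bash
python3 -c "
from h import *
st()
# arc table from angle -59.5deg
a0=np.radians(-59.7)
for q in np.arange(0,2.05,.15): print(round(q,2),np.round(10*np.array([np.sin(a0+q)-np.sin(a0),-(np.cos(a0+q)-np.cos(a0))]),2))
"
```

```text
t 11.38 grasp winch mm [-84.9 122.4 169.5] F [-4.9 -0.1  4.3] rot [ 3.141e+00 -1.000e-03  1.506e+00] w 0.0249 gf 25.0
0.0 [ 0. -0.]
0.15 [ 0.85 -1.23]
0.3 [ 1.88 -2.33]
0.45 [ 3.05 -3.25]
0.6 [ 4.36 -3.99]
0.75 [ 5.76 -4.53]
0.9 [ 7.22 -4.85]
1.05 [ 8.71 -4.95]
1.2 [10.21 -4.83]
1.35 [11.67 -4.48]
1.5 [13.06 -3.92]
1.65 [14.35 -3.16]
1.8 [15.51 -2.22]
1.95 [16.52 -1.11]
```

Request:
{"fn": "apply_moves", "kwargs": {"gripper": [1,1,1,1,1], "dp": [[0,0.4,-0.6],[0,0.85,-1.23],[0,1.34,-1.8],[0,1.88,-2.33],[0,2.45,-2.82]], "twist": [0,0,0,0,0]}}

```text
time: 12.0
ee_pos: [0.4978, 0.1839, 0.3497]
tcp_rot: [-3.129, 0.001, 1.506]
wrist_force: [-16.0, -0.2, 4.2]
width: 0.0249
grip_force: 26.3
```

```bash
python3 -c "
from h import *
st()"
```

```text
t 12.0 grasp winch mm [-62.7 122.4 194.7] F [-16.   -1.2   4.2] rot [-3.129e+00  1.000e-03  1.506e+00] w 0.0249 gf 26.3
```

Request:
{"fn": "apply_moves", "kwargs": {"gripper": [1,1,1,1,1], "dp": [[0,1.14,-1.0],[0,2.53,-1.66],[0,3.99,-2.1],[0,5.5,-2.31],[0,7.03,-2.3]], "twist": [0,0,0,0,0]}}

```text
time: 12.62
ee_pos: [0.57, 0.1781, 0.3756]
tcp_rot: [-3.139, 0.004, 1.506]
wrist_force: [-7.6, -7.2, 4.0]
width: 0.025
grip_force: 26.1
```

```bash
python3 -c "
from h import *
st()"
```

```text
t 12.62 grasp winch mm [  9.8 121.3 220.6] F [-7.1 -7.6  4. ] rot [-3.139  0.004  1.506] w 0.025 gf 26.1
```

Request:
{"fn": "apply_moves", "kwargs": {"gripper": [1,1,1,1,1], "dp": [[-0.05,1.35,0.14],[-0.1,2.7,0.53],[-0.1,3.8,1.0],[-0.1,4.7,1.53],[-0.1,4.7,1.53]], "twist": [0,0,0,0,0]}}

```text
time: 13.25
ee_pos: [0.6177, 0.1738, 0.3592]
tcp_rot: [3.14, 0.003, 1.505]
wrist_force: [-0.2, -5.7, 0.1]
width: 0.0252
grip_force: 25.5
```

```bash
python3 -c "
from h import *
st();s=arm.read_state();print(s['joint_velocities'].round(4))"
```

```text
t 13.25 grasp winch mm [ 57.7 120.1 204.2] F [ 0.2 -5.7  0.1] rot [3.140e+00 3.000e-03 1.505e+00] w 0.0252 gf 25.5
[ 0.0021 -0.0058  0.0076 -0.0035 -0.0113  0.0013]
```

Request:
{"fn": "apply_moves", "kwargs": {"gripper": [1,1,1,1,1], "dp": [[0,0.17,0.11],[0,0.33,0.23],[0,0.49,0.35],[0,0.65,0.48],[0,0.8,0.6]], "twist": [0,0,0,0,0]}}

```text
time: 13.88
ee_pos: [0.625, 0.1733, 0.354]
tcp_rot: [-3.141, 0.004, 1.505]
wrist_force: [-5.1, -6.0, 3.5]
width: 0.0251
grip_force: 25.9
```

```bash
cat >> h.py <<'E'
def tan():
    s=arm.read_state(); g=Rw.T@(s['ee_pos'][:2]-W)*1e3; z=s['ee_pos'][2]*1e3-155
    a=np.arctan2(g[0]-2.5,z-121); f=s['wrist_force']; fx=(Rw.T@f[:2])[0]
    print('alpha',round(np.degrees(a),2),'q',round(a+np.radians(46),4),'rad',round(np.hypot(g[0]-2.5,z-121),1),'Ft',round(-(fx*np.cos(a)-f[2]*np.sin(a)),2),'Fr',round(fx*np.sin(a)+f[2]*np.cos(a),2),'tdir/mm',np.round([.1*np.cos(a),.1*np.sin(a)],4))
E
python3 -c "
from h import *
st();tan()"
```

```text
t 13.88 grasp winch mm [ 65.  120.1 199. ] F [-4.7 -6.3  3.5] rot [-3.141  0.004  1.505] w 0.0251 gf 25.9
alpha 38.69 q 1.4782 rad 100.0 Ft 5.84 Fr -0.19 tdir/mm [0.078  0.0625]
```

Request:
{"fn": "apply_moves", "kwargs": {"gripper": [1,1,1,1], "dp": [[0,0.07,0.055],[0,0.14,0.11],[0,0.21,0.165],[0,0.27,0.22]], "twist": [0,0,0,0]}}

```text
time: 14.38
ee_pos: [0.6277, 0.173, 0.3518]
tcp_rot: [-3.141, 0.004, 1.505]
wrist_force: [-4.9, -5.8, 3.8]
width: 0.0253
grip_force: 25.9
```

```bash
python3 -c "
from h import *
tan()"
```

```text
alpha 40.7 q 1.5133 rad 100.0 Ft 5.86 Fr -0.03 tdir/mm [0.0758 0.0652]
```

Request:
{"fn": "apply_moves", "kwargs": {"gripper": [1,1,1,1], "dp": [[0,0.065,0.06],[0,0.13,0.12],[0,0.195,0.175],[0,0.26,0.23]], "twist": [0,0,0,0]}}

```text
time: 14.88
ee_pos: [0.6303, 0.1728, 0.3495]
tcp_rot: [-3.141, 0.004, 1.505]
wrist_force: [-5.8, -6.3, 3.0]
width: 0.0251
grip_force: 25.9
```

```bash
python3 -c "
from h import *
tan()"
```

```text
alpha 42.7 q 1.5481 rad 100.0 Ft 5.97 Fr -1.41 tdir/mm [0.0735 0.0678]
```

Request:
{"fn": "apply_moves", "kwargs": {"gripper": [1,1,1,1], "dp": [[0,0.06,0.06],[0,0.12,0.12],[0,0.18,0.18],[0,0.245,0.235]], "twist": [0,0,0,0]}}

```text
time: 15.38
ee_pos: [0.6328, 0.1726, 0.3471]
tcp_rot: [-3.141, 0.004, 1.505]
wrist_force: [-5.0, -6.9, 3.4]
width: 0.0247
grip_force: 25.9
```

```bash
python3 -c "
from h import *
tan()"
```

```text
alpha 44.66 q 1.5823 rad 100.0 Ft 5.59 Fr -0.77 tdir/mm [0.0711 0.0703]
```

Request:
{"fn": "apply_moves", "kwargs": {"gripper": [1,1,1,1], "dp": [[0,0.06,0.06],[0,0.12,0.12],[0,0.18,0.18],[0,0.24,0.25]], "twist": [0,0,0,0]}}

```text
time: 15.88
ee_pos: [0.6352, 0.1724, 0.3447]
tcp_rot: [-3.142, 0.004, 1.505]
wrist_force: [-5.0, -6.7, 3.3]
width: 0.0247
grip_force: 25.9
```

```bash
python3 -c "
from h import *
tan()"
```

```text
alpha 46.63 q 1.6167 rad 100.0 Ft 5.56 Fr -1.04 tdir/mm [0.0687 0.0727]
```

Request:
{"fn": "apply_moves", "kwargs": {"gripper": [1,1,1,1], "dp": [[0,0.06,0.06],[0,0.12,0.12],[0,0.18,0.19],[0,0.235,0.255]], "twist": [0,0,0,0]}}

```text
time: 16.38
ee_pos: [0.6375, 0.1723, 0.3422]
tcp_rot: [-3.141, 0.004, 1.505]
wrist_force: [-6.6, -6.6, 5.1]
width: 0.0248
grip_force: 26.0
```

```bash
python3 -c "
from h import *
tan()"
```

```text
alpha 48.58 q 1.6508 rad 100.0 Ft 7.85 Fr -1.25 tdir/mm [0.0662 0.075 ]
```

Tangential force has risen above the free level of 5.6 N, so the lug is on the stud. Small steps from here.

Request:
{"fn": "apply_moves", "kwargs": {"gripper": [1,1,1], "dp": [[0,0.05,0.06],[0,0.1,0.115],[0,0.1,0.115]], "twist": [0,0,0]}}

```text
time: 16.75
ee_pos: [0.6383, 0.1722, 0.3415]
tcp_rot: [-3.14, 0.004, 1.505]
wrist_force: [-8.6, -7.4, 6.9]
width: 0.0249
grip_force: 26.2
```

```bash
python3 -c "
from h import *
tan()"
```

```text
alpha 49.19 q 1.6614 rad 100.2 Ft 10.52 Fr -1.64 tdir/mm [0.0654 0.0757]
```

Request:
{"fn": "apply_moves", "kwargs": {"gripper": [1,1,1], "dp": [[0,0.035,0.035],[0,0.065,0.075],[0,0.065,0.075]], "twist": [0,0,0]}}

```text
time: 17.12
ee_pos: [0.6388, 0.1722, 0.341]
tcp_rot: [-3.14, 0.004, 1.506]
wrist_force: [-8.9, -7.2, 7.3]
width: 0.0253
grip_force: 26.4
```

```bash
python3 -c "
from h import *
tan();arm.read_state();tan()"
```

```text
alpha 49.55 q 1.6677 rad 100.3 Ft 11.03 Fr -1.62 tdir/mm [0.0649 0.0761]
alpha 49.55 q 1.6677 rad 100.3 Ft 11.03 Fr -1.62 tdir/mm [0.0649 0.0761]
```

Request:
{"fn": "apply_moves", "kwargs": {"gripper": [1,1,1], "dp": [[0,0.04,0.045],[0,0.04,0.045],[0,0.04,0.045]], "twist": [0,0,0]}}

```text
time: 17.5
ee_pos: [0.6391, 0.1722, 0.3407]
tcp_rot: [-3.139, 0.004, 1.506]
wrist_force: [-9.9, -7.6, 8.7]
width: 0.0249
grip_force: 26.5
```

```bash
python3 -c "
from h import *
tan()
for i in range(3): eyes.snapshot('top'); tan()"
```

```text
alpha 49.81 q 1.6722 rad 100.3 Ft 12.69 Fr -1.53 tdir/mm [0.0645 0.0764]
alpha 49.8 q 1.6721 rad 100.3 Ft 13.54 Fr -1.24 tdir/mm [0.0645 0.0764]
alpha 49.79 q 1.6719 rad 100.3 Ft 12.08 Fr -1.85 tdir/mm [0.0646 0.0764]
alpha 49.8 q 1.672 rad 100.3 Ft 13.31 Fr -2.32 tdir/mm [0.0646 0.0764]
```

Averaged, the push is about 12.9 N against 5.6 N free, which puts about 13 N on the stud. Releasing.

Request:
{"fn": "apply_moves", "kwargs": {"gripper": [-0.3,-0.3,-0.3,-0.3,-0.3], "dp": [[0,0,0],[0,0,0],[0,0,0],[0,0,-5],[0,0,-10]], "twist": [0,0,0,0,0]}}

```text
time: 18.27
ee_pos: [0.6394, 0.1738, 0.4384]
tcp_rot: [-3.14, 0.0, 1.506]
wrist_force: [0.7, -0.1, 0.6]
width: 0.0553
grip_force: 0.0
```

Request:
{"fn": "apply_moves", "kwargs": {"gripper": [-0.3,-0.3,-0.3,-0.3], "dp": [[5,-1,-3],[10,-2,-3],[10,-2,-3],[10,-2,-3]], "twist": [0,0,0,0]}}

```text
time: 18.77
ee_pos: [0.626, 0.2749, 0.4677]
tcp_rot: [-3.141, 0.001, 1.507]
wrist_force: [-0.4, 0.2, -0.2]
width: 0.0558
grip_force: 0.0
```

```bash
python3 -c "
from h import *
st()
a=save('wrist','w4.png'); b=save('scene','s4.png')
for c in ['wrist','scene']:
  for n in ['pawl_grip','handle','lug']:
    print(n,c,[(np.round(np.r_[Rw.T@(np.array(d['centre'][:2])-W),d['centre'][2]],4),round(d['confidence'],2)) for d in pinpoint(n,c)[:2]])
cv2.imwrite('pics/f.png',np.vstack([cv2.resize(a[:,:,::-1],(480,300)),cv2.resize(b[120:300,260:500,::-1],(480,300))]))
"
```

```text
t 18.77 grasp winch mm [ 59.2 221.5 312.7] F [-0.4  0.1 -0.2] rot [-3.141e+00  1.000e-03  1.507e+00] w 0.0558 gf 0.0
pawl_grip wrist []
handle wrist [(array([0.0793, 0.1264, 0.181 ]), 0.65)]
lug wrist [(array([ 0.0171,  0.1697, -0.0004]), 0.35)]
pawl_grip scene [(array([ 0.0986, -0.096 ,  0.1889]), 0.62)]
handle scene [(array([0.0775, 0.1222, 0.18  ]), 0.69)]
lug scene [(array([ 0.2238, -0.242 ,  0.0032]), 0.7), (array([ 0.0004, -0.0011,  0.1123]), 0.47)]
```

View pics/f.png

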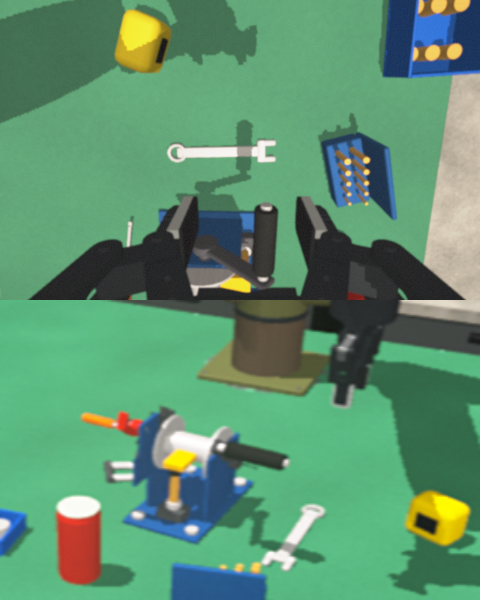

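The lower picture shows the yellow lug (~(180,460)) resting on the stud, the pawl parked over at ~(115,422), and the handle standing where I left it. The robot is touching nothing.

```bash
python3 -c "
from h import *
print(arm.finish_job())"
```

```text
the job is handed in; nothing more can be done
None
```

The pawl is parked on its +x side and the yellow lug rests on the stop stud, pushed on with an estimated 13 N; the other tools were left alone, and the job was handed in at about 19 s.

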